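# Lay the tall meter case over onto its padded stop

## Robot

A 7-joint arm with a two-finger parallel gripper is mounted at the origin on the work surface. World frame = base frame: x ahead of the robot, y to its left, z up, the work surface at z = 0. Lengths are in mm, angles in rad, forces in N, time in s.
With the tool pointing down it reaches from about 400 to 850 mm from the base axis. Payload 10.4 kg.
Tool frame: the origin (TCP) lies midway between the tips of the shut fingers; the grasp point (between the pads) lies 19 mm behind it (manip.pinch_z is the distance from the TCP to the grasp point, in mm); z points along the fingers, y is the direction in which the jaws open and shut (so a half turn about z gives the same grasp; the last joint's range is limited). The gripper opens to 85 mm and grips with 20 to 120 N. Pads are 22 mm wide; open, the fingers measure 114 mm over their backs; the gripper's body (76 mm by 85 mm) begins 54 mm behind the grasp point. The pads swing forward as they close: fully open they stand 13 mm farther back than shut.
Start: joints at [-1.368, 0.332, -0.065, 1.46, 0.022, 1.35, -0.088], TCP at [139.914, 609.16, 231.338] pointing down, gripper open.
Joint ranges: [-2.6, 2.6], [-0.5, 2.12], [-1.47, 1.34], [0.16, 2.42], [-1.27, 4.41], [0.06, 2.06], [-2.6, 2.6]. Speed limits (rad/s): [2.22, 2.22, 2.79, 2.79, 3.14, 3.14, 3.14].

## Interface

Orientations are given as a unit quaternion [x, y, z, w].
In Python, from cell import observe, imaging, job, manip gives the robot as it stands.
- The arm moves only by the shell command python3 -m jog 'ROWS' [FORCE]. ROWS is JSON, a list of rows, each an object of numbers: "hand": the gripper command: -1 is shut, 1 is fully open, values between are in proportion; "tx", "ty", "tz": the shift along the tool's x, y, z in mm; "rx", "ry", "rz": the turn, a rotation vector about the tool's x, y, z in rad. In form: [{"hand": .., "tx": .., "ty": .., "tz": .., "rx": .., "ry": .., "rz": ..}, ...]. A call has exactly 5 rows; each row is the pose to reach, as a shift and turn from the pose commanded when the call began, along the tool's axes at that moment; what a row does not reach only later rows make up. A row lasts 1/8 s, in which the tool goes at most 62.5 mm and 10.7 degrees, less where a joint would pass 70% of its speed; a pose out of reach is approached as far as the arm can. A call with a gripper value outside its range is refused whole. The fingers move at their own pace and stop on an object; FORCE is the grip in N (left out, the last holds). Time passes only in rows, so rows that repeat a pose let the fingers close, or fill a call up. It gives the time, the measured TCP pose, the force and the opening at its end, in the units of the state.
- observe(): the state, without advancing time (a new reading comes with each control period).
- imaging.get_image(name): name is "side" or "top" or "wrist"; returns (picture, depth): 384x512x3 uint8, red, green, blue; 384x512 float32, mm along the optical axis (not along the pixel's ray), 0 where there is no reading.
- imaging.camera_info(name): a dict with "vfov" (degrees; the focal length in pixels is half the picture's height over the tangent of half this angle, whatever the lens; pixels are square), "cx", "cy" (the principal point, pixels), "R" (3x3) and "t" (3): a world point X has camera coordinates R X + t; the wrist camera has in their place "mount" (4x4, takes a point from camera to tool coordinates, whose origin is the TCP and whose axes are the flange's). Camera axes: x right, y down, z forward; pixel columns grow to the right and rows downward; lengths in mm; the calibration is good to about 2 mm. A picture is of the moment at which its call begins: read the wrist's pose just before it. camera_info takes no time and is no camera call.
- job.sign_off(): hands the job in, once; it reports no verdict.
The state is a dict: "time": time; "joint_pos": joint angles; "qvel": joint speeds; "tau": joint torques, N m; "eef_pos": TCP position; "ee_rot": TCP orientation; "force": force on the tool from outside, world axes, zero at the start; "ft_torque": the same for the moment, N m; "finger_gap": opening from 0.0 (shut) to 1.0 (fully open).
Only numpy, scipy, OpenCV 4.12 (cv2) and the standard library are available. Lean on these libraries where they do the work, as an engineer would, in place of code of your own. Each camera call takes 0.05 s, during which the arm holds its last target.

## Task

The tall meter case has to lie on its side so that the battery hatch in its bottom can be reached. With the fingers, tip it over towards the padded bar of its stand and lead it down by its top handle so that it never falls freely, until its side rests gently and squarely on the bar with its bottom edge still on the stand's mat. Do not lift it or squeeze it, let go of it at the end, and leave the mug, the screwdriver and the battery cell alone.

Things in the scene. Friction and masses are not known exactly. Their poses are not given: they have to be found in the camera images.
- case: Tall grey meter case, upright on the stand's mat: box 70 (x) x 110 (y) x 170 (z) mm, 0.5 to 0.9 kg, evenly spread, black panels on its y faces, handle on top (see handle). Origin: centre of the underside; z up through the case, +x (within 0.1 rad) towards the stop bar. It tips about the lower edge of its +x face, balances at about 0.37 rad and leans on the bar at about 1.35 rad.
- handle (a point): Middle of the case's handle, a round steel bar 12 mm thick along the case's y, 110 mm long, centre line 225 mm above the underside and midway in x, on two upright posts at y = -49 and +49 mm (12 mm in x, 10 mm in y). The window under the bar, open along x, is 88 mm wide and 49 mm high. Axes as the case.
- toe (a point): Middle of the lower edge of the case's +x face (35 mm from the underside's centre), the edge about which it tips.
- stand: Fixed board with a black rubber mat, 250 x 160 mm, top 8 mm above the bench. Origin on the bench surface; x along its length from the case towards the stop bar (board from x = -170 to +80 mm), y across. At the start the case's centre is within 10 mm of x = -120, y = 0 mm.
- stop: The stop: fixed rubber-covered round bar, 32 mm in diameter, 150 mm long, lying across the far end of the mat between two aluminium cheeks (outer faces at y = -84 and +84 mm, 42 mm above the bench). Origin: middle of its axis, 24 mm above the bench, 45 mm along +x from the stand's origin; y along the bar, z up.
- mug: Bystander: white mug, 80 mm across, 85 mm high. Origin: centre of its underside.
- screwdriver: Bystander: screwdriver with a black handle lying on the bench. Origin: on its underside, near its middle.
- cell: Bystander: upright steel battery cell, 34 mm in diameter, 60 mm high. Origin: centre of its underside.
Mind the look-alikes: they are no part of the job. There is more than one size of the case; the one meant has the size given above.

How it is judged (in metres and radians):
On the way:
1. past its balance (tilt 0.6 to 1.2 rad) the case is being held back by the fingers, its tipping edge on the mat (angle between case's own z axis and vertical between 0.6 and 1.2 rad and height (world z) of toe below 0.02 m and contact force between the fingers and case above 0.1 N), for 0.2 s.
At the end, for the whole second after the job is handed in: The case rests still on mat and stop bar: tilted 1.22 to 1.47 rad from upright, bottom edge within 12 mm of the mat, handle beyond the bar (over 80 mm along the stand's x) and within 45 mm of the stand's midline, edge square to the bar within 0.2 rad (angle between case's own z axis and vertical between 1.22 and 1.47 rad and contact force between case and stop above 0.5 N and contact force between case and stand above 0.5 N and x of handle in the frame of stand above 0.08 m and y of handle in the frame of stand between -0.045 and 0.045 m and angle between the y axis of case and the y axis of stand, either way round below 0.2 rad and height (world z) of toe below 0.02 m and linear speed of case below 0.02 m/s and angular speed of case below 0.1 rad/s); the robot touches nothing.
It fails at once if the case falls or is flung over (turns faster than 3 rad/s) (angular speed of case above 3 rad/s).
It fails at once if the case is lifted (its tipping edge more than 22 mm above the mat) (height (world z) of toe above 0.03 m).
It fails at once if the case is squeezed or shoved hard (over 25 N from the fingers) (contact force between the fingers and case above 25 N).
It fails at once if the mug, screwdriver or cell is disturbed (moved more than 20 mm) (distance of any of mug, screwdriver, cell from where it was at the start of the episode above 0.02 m).
It also fails if it takes over 51 s, if anything falls off the work surface, if the arm or the gripper's body presses on something with over 40 N, if the wrist force passes 120 N, or if a joint passes its speed limit or range.

## Working session

There is one attempt and no reset: what is moved stays moved. The work goes in short steps, Python scripts to look and compute and a shell command to move; the robot and the scene stay as the last step left them, time stands still between calls to the robot, and variables do not carry over. Pictures are saved under pics/ and viewed, and the job is handed in when it is done.

```bash
ls; mkdir -p pics
python3 - <<'E'
from cell import observe, imaging, job, manip
import cv2, numpy as np
s=observe(); print(s['time'],s['eef_pos'],s['ee_rot'],s['force'],s['finger_gap'], manip.pinch_z)
for n in ['side','top','wrist']:
    im,d=imaging.get_image(n); cv2.imwrite(f'pics/{n}0.png',im[:,:,::-1]); np.save(f'pics/{n}0.npy',d); c=imaging.camera_info(n); print(n,{k:(np.round(v,3).tolist() if not isinstance(v,str) else v) for k,v in c.items()})
E
```

```text
pics
0.0 [139.85583518 608.77589406 230.52772868] [ 1.12631022e-01  9.93636637e-01 -6.97516593e-04 -3.03714956e-05] [-0.3553124   0.61593535 -0.42670709] 1.0006984031485298 18.700000000000003
side {'vfov': 43.213, 'cx': 259.164, 'cy': 191.05, 'R': [[0.842, -0.539, 0.012], [-0.354, -0.569, -0.742], [0.407, 0.621, -0.67]], 't': [-505.882, 328.662, 1201.45]}
top {'vfov': 42.013, 'cx': 244.298, 'cy': 197.501, 'R': [[0.027, -1.0, 0.011], [-0.993, -0.028, -0.117], [0.117, -0.008, -0.993]], 't': [-19.093, 590.857, 1779.159]}
wrist {'vfov': 59.955, 'cx': 248.972, 'cy': 184.095, 'mount': [[-0.0, -0.949, -0.314, 80.572], [1.0, -0.0, 0.0, 0.699], [-0.0, -0.314, 0.949, -141.69], [0.0, 0.0, 0.0, 1.0]]}
```

View pics/side0.png

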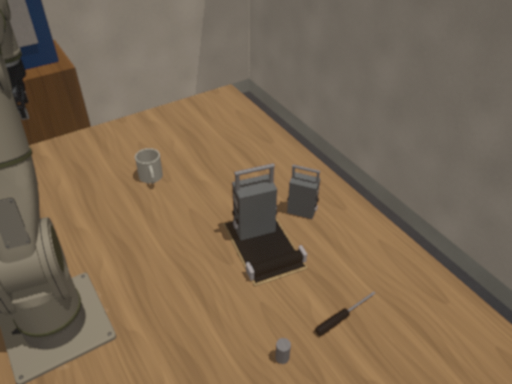

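View pics/top0.png

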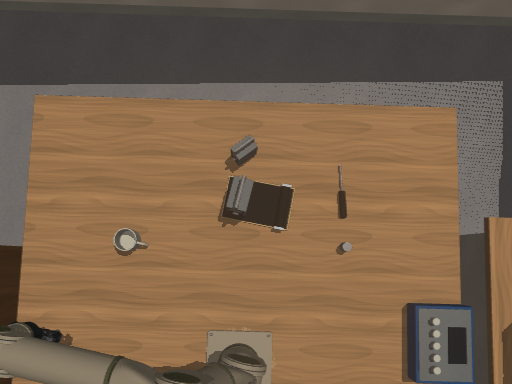

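```bash
cat > h.py <<'E'
import numpy as np, cv2
from cell import observe, imaging
from scipy.spatial.transform import Rotation as Ro
def cam(n):
    c=imaging.camera_info(n); f=192/np.tan(np.radians(c['vfov'])/2)
    return f,c['cx'],c['cy'],np.array(c['R']),np.array(c['t'])
def proj(n,X):
    f,cx,cy,R,t=cam(n); p=np.atleast_2d(X)@R.T+t; return np.c_[f*p[:,0]/p[:,2]+cx,f*p[:,1]/p[:,2]+cy]
def onz(n,uv,z):
    f,cx,cy,R,t=cam(n); out=[]
    for u,v in np.atleast_2d(uv):
        d=R.T@np.array([(u-cx)/f,(v-cy)/f,1]); o=-R.T@t; out.append(o+d*(z-o[2])/d[2])
    return np.array(out)
def cloud(n,d):
    f,cx,cy,R,t=cam(n); v,u=np.mgrid[:384,:512]; p=np.stack([(u-cx)/f*d,(v-cy)/f*d,d],-1)
    return (p-t)@R
E
python3 - <<'E'
import cv2
a=cv2.imread('pics/top0.png')[155:245,205:310]; cv2.imwrite('pics/topz.png',cv2.resize(a,None,fx=7,fy=6.6,interpolation=cv2.INTER_CUBIC))
a=cv2.imread('pics/side0.png')[155:285,215:315]; cv2.imwrite('pics/sidez.png',cv2.resize(a,None,fx=4.6,fy=4.6,interpolation=cv2.INTER_CUBIC))
E
```

```text
(no output)
```

View pics/topz.png

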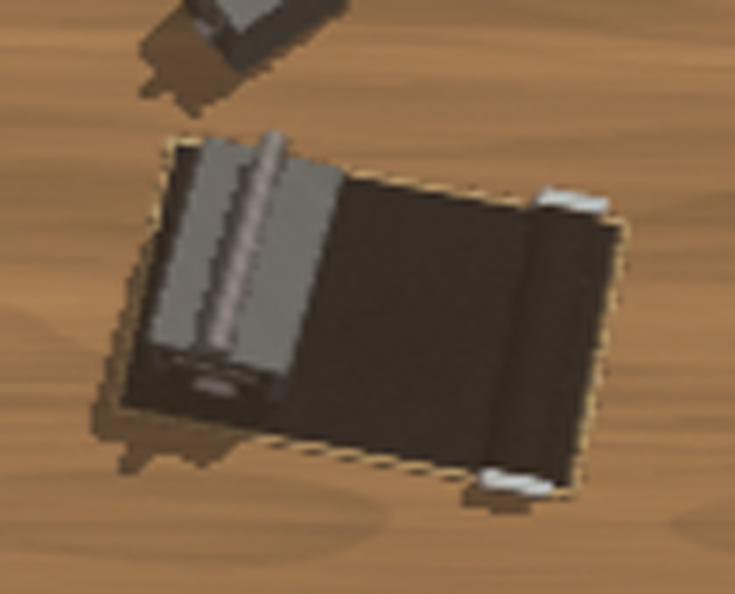

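View pics/sidez.png

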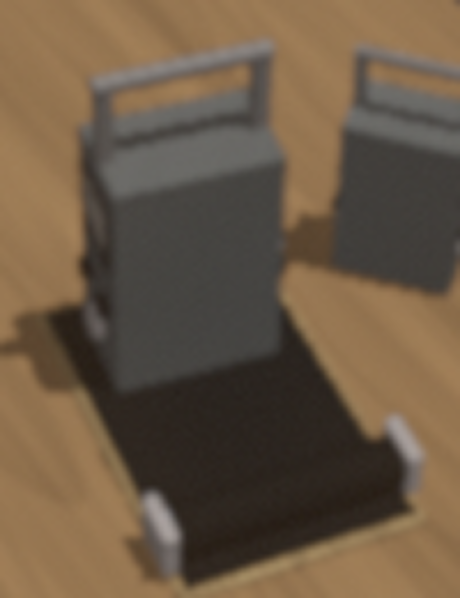

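Run:
```python
from h import *
q=np.array([[172,140],[628,220],[575,497],[118,408]],float)
uv=np.c_[205+(q[:,0]+.5)/7-.5,155+(q[:,1]+.5)/6.6-.5]
P=onz('top',uv,8); print(P.round(1))
print([np.linalg.norm(P[i]-P[(i+1)%4]).round(1) for i in range(4)])
ax=(P[1]+P[2]-P[0]-P[3]);ax[2]=0;ax/=np.linalg.norm(ax); ay=(P[0]+P[1]-P[2]-P[3]);ay/=np.linalg.norm(ay)
print('ax',ax,np.degrees(np.arctan2(ax[1],ax[0])),ay, 'yaw y',np.degrees(np.arctan2(-ay[0],ay[1])))
c=P.mean(0); o=c+45*ax; print('stand origin',o)
q=np.array([[573,200],[516,482]]);uv=np.c_[205+(q[:,0]+.5)/7-.5,155+(q[:,1]+.5)/6.6-.5]
print('cheeks',onz('top',uv,42))
for n in ['top','side']:
    C=cloud(n,np.load(f'pics/{n}0.npy')); 
    near=np.hypot(C[...,0]-(c-75*ax)[0],C[...,1]-(c-75*ax)[1])<110
    for zr in [(222,240),(168,186)]:
        m=near&(C[...,2]>zr[0])&(C[...,2]<zr[1]); X=C[m]
        if len(X)<5: print(n,zr,len(X)); continue
        r=cv2.minAreaRect(X[:,:2].astype(np.float32)); print(n,zr,len(X),X.mean(0).round(1),np.round(r[0],1),np.round(r[1],1),r[2])
        if zr[0]==222:
            e=np.linalg.svd(X[:,:2]-X[:,:2].mean(0))[2][0]; e*=np.sign(e[0]);s=(X[:,:2]-X[:,:2].mean(0))@e; print('dir',e, np.degrees(np.arctan2(e[1],e[0])), s.min(),s.max(), X[:,:2].mean(0)+e*(s.max()+s.min())/2)
```

```text
[[ 673.5   55.4    8. ]
 [ 635.2 -186.4    8. ]
 [ 479.6 -161.1    8. ]
 [ 522.2   79.     8. ]]
[np.float64(244.9), np.float64(157.7), np.float64(243.9), np.float64(153.1)]
ax [-0.16573986 -0.98616951  0.        ] -99.54021712070455 [ 0.98754992 -0.15730592  0.        ] yaw y -99.05055663866126
stand origin [570.18487525 -97.63776575   8.        ]
cheeks [[ 640.73683674 -154.04643447   42.        ]
 [ 484.99295579 -127.49562941   42.        ]]
top (222, 240) 80 [586.8  14.4 235.9] [588.4  14.1] [ 12.2 109.3] 76.99922943115234
dir [ 0.97222027 -0.23406784] -13.536681525386367 -53.08445639795748 56.29475010087788 [588.35690827  14.05871403]
top (168, 186) 548 [587.5  13.8 178.1] [588.8  14. ] [ 70.  110.4] 76.9164810180664
side (222, 240) 196 [586.9   6.9 233.2] [588.1   8.2] [ 14.9 110.2] 77.00453186035156
dir [ 0.97552689 -0.21988016] -12.70199431772971 -54.26167872228204 55.99150787452254 [587.71983183   6.71469978]
side (168, 186) 707 [586.9   3.5 175.5] [587.9   8.5] [ 75.9 111. ] 77.96711730957031
```

```bash
python3 - <<'E'
from h import *
for n,p,z in [('mug',(126,240),42),('cell',(346,247),30),('sd',(342,203),10),('sdtip',(340,166),10)]: print(n,onz('top',p,z).round())
E
python3 -m jog '[{"hand":-0.45,"tx":-44,"ty":-37,"tz":-20},{"hand":-0.45,"tx":-88,"ty":-74,"tz":-40},{"hand":-0.45,"tx":-132,"ty":-111,"tz":-60},{"hand":-0.45,"tx":-176,"ty":-148,"tz":-80},{"hand":-0.45,"tx":-220,"ty":-185,"tz":-90}]'
```

```text
mug [[426. 415.  42.]]
cell [[ 423. -374.   30.]]
sd [[ 584. -363.   10.]]
sdtip [[ 722. -355.   10.]]$[0]: bad value
```

```bash
python3 -m jog '[{"hand":-0.45,"tx":-44,"ty":-37,"tz":-20,"rx":0,"ry":0,"rz":0},{"hand":-0.45,"tx":-88,"ty":-74,"tz":-40,"rx":0,"ry":0,"rz":0},{"hand":-0.45,"tx":-132,"ty":-111,"tz":-60,"rx":0,"ry":0,"rz":0},{"hand":-0.45,"tx":-176,"ty":-148,"tz":-80,"rx":0,"ry":0,"rz":0},{"hand":-0.45,"tx":-220,"ty":-185,"tz":-90,"rx":0,"ry":0,"rz":0}]'
```

```text
time: 0.78
eef_pos: [314.0, 378.1, 322.4]
ee_rot: [0.113, 0.994, 0.001, 0.0]
force: [1.4, 0.8, -0.3]
finger_gap: 0.273
```

```bash
python3 -m jog '[{"hand":-0.45,"tx":-46,"ty":-39,"tz":0,"rx":0,"ry":0,"rz":0},{"hand":-0.45,"tx":-92,"ty":-78,"tz":0,"rx":0,"ry":0,"rz":0},{"hand":-0.45,"tx":-138,"ty":-117,"tz":0,"rx":0,"ry":0,"rz":0},{"hand":-0.45,"tx":-184,"ty":-156,"tz":0,"rx":0,"ry":0,"rz":0},{"hand":-0.45,"tx":-230,"ty":-195,"tz":0,"rx":0,"ry":0,"rz":0}]'
python3 -m jog '[{"hand":-0.45,"tx":-45,"ty":-38,"tz":0,"rx":0,"ry":0,"rz":0},{"hand":-0.45,"tx":-90,"ty":-76,"tz":0,"rx":0,"ry":0,"rz":0},{"hand":-0.45,"tx":-120,"ty":-102,"tz":0,"rx":0,"ry":0,"rz":0},{"hand":-0.45,"tx":-120,"ty":-102,"tz":0,"rx":0,"ry":0,"rz":0},{"hand":-0.45,"tx":-120,"ty":-102,"tz":0,"rx":0,"ry":0,"rz":0}]'
python3 - <<'E'
from h import *
s=observe(); print(s['time'],s['eef_pos'],s['ee_rot'],s['joint_pos'],s['force'])
im,d=imaging.get_image('wrist'); cv2.imwrite('pics/w1.png',im[:,:,::-1]); np.save('pics/w1.npy',d)
E
```

```text
time: 1.4
eef_pos: [494.2, 136.3, 321.3]
ee_rot: [0.113, 0.994, 0.0, 0.0]
force: [1.0, 0.7, 0.2]
finger_gap: 0.276
time: 2.02
eef_pos: [587.3, 12.4, 320.9]
ee_rot: [0.112, 0.994, 0.0, -0.0]
force: [-0.8, 0.4, -0.1]
finger_gap: 0.283
2.025 [587.2983135   12.38146217 320.94712108] [ 1.12458318e-01  9.93656366e-01  1.06410797e-04 -3.77018731e-04] [-0.57090994  0.23198446  0.57750391  1.44470414 -0.12644177  1.50276271
  1.34837928] [-0.78416088  0.42979275 -0.10887634]
```

View pics/w1.png

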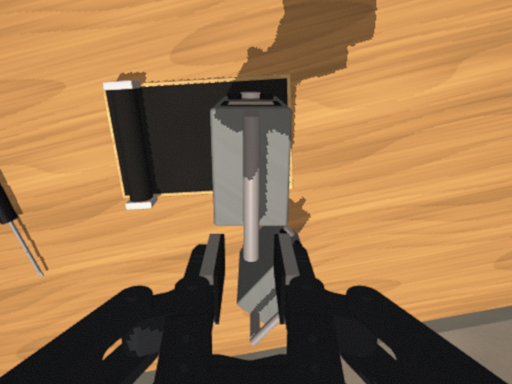

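```bash
python3 - <<'E'
from h import *
d=np.load('pics/w1.npy'); c=imaging.camera_info('wrist'); f=192/np.tan(np.radians(c['vfov'])/2)
M=np.array(c['mount']); v,u=np.mgrid[:384,:512]; P=np.stack([(u-c['cx'])/f*d,(v-c['cy'])/f*d,d,np.ones_like(d)],-1)@M.T
T=P[...,:3]@Ro.from_quat([.11246,.99366,.0001,-.0004]).as_matrix().T+[587.3,12.4,320.9]
m=(T[...,2]>225)&(T[...,2]<245)&(u>230)&(u<270)&(v>110)&(v<275)
X=T[m]; r=cv2.minAreaRect(X[:,:2].astype(np.float32)); print(len(X),X.mean(0),r,'tooly',np.median(P[m][:,1]))
m=(T[...,2]>170)&(T[...,2]<182)&(u>200)&(u<300)&(v>90)&(v<275);r=cv2.minAreaRect(T[m][:,:2].astype(np.float32)); print(r,T[m].mean(0))
E
python3 -m jog '[{"hand":-0.45,"tx":0,"ty":-50,"tz":0,"rx":-0.16,"ry":0,"rz":0},{"hand":-0.45,"tx":0,"ty":-100,"tz":0,"rx":-0.32,"ry":0,"rz":0},{"hand":-0.45,"tx":0,"ty":-150,"tz":30,"rx":-0.48,"ry":0,"rz":0},{"hand":-0.45,"tx":0,"ty":-190,"tz":70,"rx":-0.64,"ry":0,"rz":0},{"hand":-0.45,"tx":0,"ty":-230,"tz":110,"rx":-0.8,"ry":0,"rz":0}]'
python3 - <<'E'
from h import *
s=observe(); print(s['eef_pos'],Ro.from_quat(s['ee_rot']).as_matrix().round(3),s['joint_pos'].round(3))
E
```

```text
2385 [584.43972873  14.90722495 236.82656736] ((589.0971069335938, 13.843095779418945), (12.015239715576172, 110.18340301513672), 77.03662872314453) tooly 1.5306588104805678
((588.5690307617188, 13.842552185058594), (70.1488037109375, 108.61138153076172), 76.92549896240234) [584.98597237  14.617814   177.06350182]
time: 2.7
eef_pos: [536.7, -212.1, 211.9]
ee_rot: [0.102, 0.914, 0.39, 0.046]
force: [2.0, 1.4, -0.4]
finger_gap: 0.276
[ 536.67519419 -212.11416551  211.89583817] [[-0.975  0.15   0.164]
 [ 0.222  0.676  0.703]
 [-0.005  0.722 -0.692]] [ 0.218  0.571  0.654  1.532 -0.952  1.731  2.368]
```

```bash
python3 -m jog '[{"hand":-0.45,"tx":0,"ty":-35,"tz":33,"rx":0,"ry":0,"rz":0},{"hand":-0.45,"tx":0,"ty":-70,"tz":67,"rx":0,"ry":0,"rz":0},{"hand":-0.45,"tx":0,"ty":-97,"tz":93,"rx":0,"ry":0,"rz":0},{"hand":-0.45,"tx":0,"ty":-97,"tz":93,"rx":0,"ry":0,"rz":0},{"hand":-0.45,"tx":0,"ty":-97,"tz":93,"rx":0,"ry":0,"rz":0}]'
python3 - <<'E'
from h import *
s=observe(); print(s['eef_pos'],Ro.from_quat(s['ee_rot']).as_matrix().round(3),s['joint_pos'].round(3))
im,d=imaging.get_image('side'); cv2.imwrite('pics/s1.png',im[:,:,::-1])
E
```

```text
time: 3.32
eef_pos: [536.6, -212.9, 78.7]
ee_rot: [0.103, 0.915, 0.387, 0.044]
force: [0.2, -0.1, 1.0]
finger_gap: 0.277
[ 536.6448096  -212.93457859   78.7181818 ] [[-0.975  0.154  0.161]
 [ 0.223  0.679  0.699]
 [-0.002  0.717 -0.697]] [ 0.255  0.732  0.597  1.604 -1.009  1.584  2.53 ]
```

View pics/s1.png

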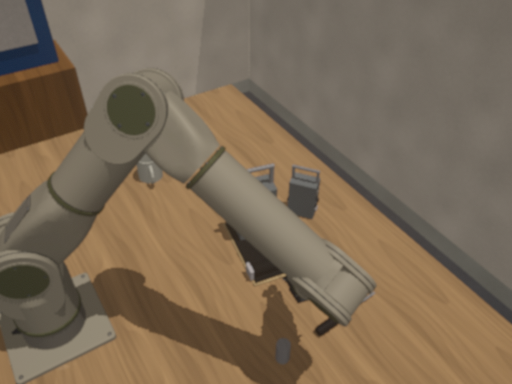

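```bash
python3 -m jog '[{"hand":-0.45,"tx":0,"ty":43,"tz":-41,"rx":0.14,"ry":0,"rz":0},{"hand":-0.45,"tx":0,"ty":86,"tz":-82,"rx":0.28,"ry":0,"rz":0},{"hand":-0.45,"tx":0,"ty":129,"tz":-123,"rx":0.44,"ry":0,"rz":0},{"hand":-0.45,"tx":0,"ty":185,"tz":-130,"rx":0.6,"ry":0,"rz":0},{"hand":-0.45,"tx":0,"ty":235,"tz":-95,"rx":0.76,"ry":0,"rz":0}]'
python3 - <<'E'
from h import *
s=observe(); R=Ro.from_quat(s['ee_rot']).as_matrix();print(R.round(3)); print('tool shift',R.T@(np.array([588.5,13.,310])-s['eef_pos']), 'err rot',(Ro.from_matrix(R).inv()*Ro.from_quat([.1146,.9934,0,0])).as_rotvec())
E
```

```text
time: 4.0
eef_pos: [556.9, -126.8, 316.4]
ee_rot: [0.115, 0.993, 0.025, 0.007]
force: [1.4, 0.4, -1.4]
finger_gap: 0.275
[[-0.973  0.228  0.019]
 [ 0.229  0.972  0.049]
 [-0.008  0.052 -0.999]]
tool shift [  1.34186085 142.834601    13.81831544] err rot [ 0.05202684  0.00768874 -0.00128263]
```

```bash
python3 -m jog '[{"hand":-0.45,"tx":0,"ty":50,"tz":4,"rx":0.02,"ry":0,"rz":0},{"hand":-0.45,"tx":1,"ty":100,"tz":8,"rx":0.05,"ry":0.007,"rz":0},{"hand":-0.45,"tx":1,"ty":142,"tz":14,"rx":0.05,"ry":0.007,"rz":0},{"hand":-0.45,"tx":1,"ty":142,"tz":14,"rx":0.05,"ry":0.007,"rz":0},{"hand":-0.45,"tx":1,"ty":142,"tz":14,"rx":0.05,"ry":0.007,"rz":0}]'
python3 - <<'E'
from h import *
s=observe(); R=Ro.from_quat(s['ee_rot']).as_matrix();print(R.round(4)); print('tool shift',R.T@(np.array([588.5,13.,208])-s['eef_pos']),s['joint_pos'])
im,d=imaging.get_image('wrist'); cv2.imwrite('pics/w2.png',im[:,:,::-1]); np.save('pics/w2.npy',d)
c=imaging.camera_info('wrist'); f=192/np.tan(np.radians(c['vfov'])/2)
M=np.array(c['mount']); v,u=np.mgrid[:384,:512]; P=np.stack([(u-c['cx'])/f*d,(v-c['cy'])/f*d,d,np.ones_like(d)],-1)@M.T
T=P[...,:3]@R.T+s['eef_pos']
m=(T[...,2]>225)&(T[...,2]<245)&(u>230)&(u<270)&(v>90)&(v<275)
r=cv2.minAreaRect(T[m][:,:2].astype(np.float32)); print(r,'tooly',np.median(P[m][:,1]),T[m].mean(0))
E
```

```text
time: 4.62
eef_pos: [586.8, 13.2, 305.3]
ee_rot: [0.113, 0.994, 0.003, -0.004]
force: [0.3, 0.0, 0.5]
finger_gap: 0.274
[[-0.9744  0.2247 -0.0071]
 [ 0.2246  0.9744  0.0062]
 [ 0.0083  0.0045 -1.    ]]
tool shift [-2.46504075 -0.21949569 97.32166226] [-0.7055317   0.26298854  0.75580586  1.47521427 -0.18601117  1.48186369
  1.39508149]
((589.5518188476562, 13.74017333984375), (12.010568618774414, 111.0213394165039), 77.04277038574219) tooly 0.7778441289077354 [584.52646029  14.86098927 236.86171814]
```

View pics/w2.png

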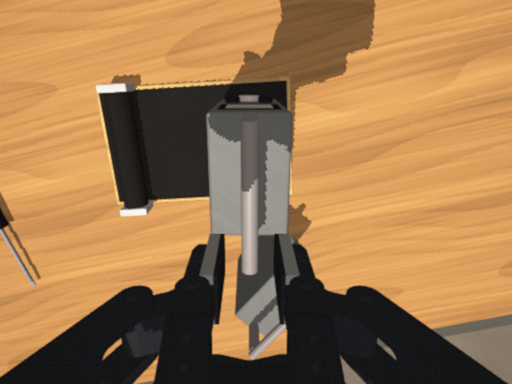

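```bash
python3 -m jog '[{"hand":-0.45,"tx":0,"ty":0.5,"tz":45,"rx":0,"ry":-0.007,"rz":0},{"hand":-0.45,"tx":-1,"ty":0.5,"tz":65,"rx":0,"ry":-0.007,"rz":0},{"hand":-0.45,"tx":-2,"ty":0.5,"tz":80,"rx":0,"ry":-0.007,"rz":0},{"hand":-0.45,"tx":-2,"ty":0.5,"tz":97,"rx":0,"ry":-0.007,"rz":0},{"hand":-0.45,"tx":-2,"ty":0.5,"tz":97,"rx":0,"ry":-0.007,"rz":0}]'
python3 - <<'E'
from h import *
s=observe(); print(s['eef_pos'],Ro.from_quat(s['ee_rot']).as_matrix().round(4),s['joint_pos'].round(3))
im,d=imaging.get_image('wrist'); cv2.imwrite('pics/w3.png',im[:,:,::-1])
E
```

```text
time: 5.3
eef_pos: [587.6, 14.4, 206.1]
ee_rot: [0.113, 0.994, 0.002, -0.002]
force: [-0.2, 0.8, 1.2]
finger_gap: 0.275
[587.62871611  14.44565371 206.05537085] [[-0.9746  0.2241 -0.0036]
 [ 0.2241  0.9746  0.0037]
 [ 0.0043  0.0028 -1.    ]] [-0.695  0.316  0.733  1.629 -0.223  1.284  1.423]
```

View pics/w3.png

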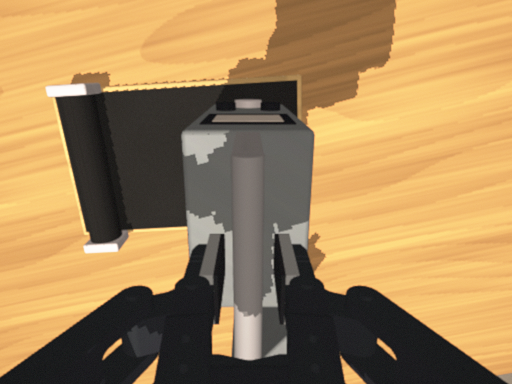

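```bash
cat > plan.py <<'E'
from h import *
S=26.5
def beta(th): return 0.54*max(th,0)
def pose(th):  # 2D in (y0,z0): TCP
    b=beta(th); h=225*np.sin(th)-35*np.cos(th)+35; v=225*np.cos(th)+35*np.sin(th)-225
    return np.array([-h+S*np.sin(b), -v+S*np.cos(b)]),b
def rows(a,bv,n=5):
    p0,b0=pose(a); Y=np.array([np.cos(b0),-np.sin(b0)]); Z=np.array([np.sin(b0),np.cos(b0)])
    for t in np.linspace(a,bv,n+1)[1:]:
        p,b=pose(t); d=p-p0; print('  %.3f ty %.1f tz %.1f rx %.3f'%(t,d@Y,d@Z,-(b-b0)))
if __name__=='__main__':
    th=0
    for e in [.1,.2,.3,.4,.5,.6,.7,.8,.9,1.0,1.1,1.2,1.3,1.35]:
        print(th,'->',e); rows(th,e); th=e
E
python3 plan.py
```

```text
0 -> 0.1
  0.020 ty -4.2 tz -0.7 rx -0.011
  0.040 ty -8.5 tz -1.2 rx -0.022
  0.060 ty -12.7 tz -1.7 rx -0.032
  0.080 ty -16.9 tz -2.1 rx -0.043
  0.100 ty -21.2 tz -2.4 rx -0.054
0.1 -> 0.2
  0.120 ty -4.2 tz -0.4 rx -0.011
  0.140 ty -8.5 tz -0.8 rx -0.022
  0.160 ty -12.8 tz -1.1 rx -0.032
  0.180 ty -17.0 tz -1.3 rx -0.043
  0.200 ty -21.3 tz -1.4 rx -0.054
0.2 -> 0.3
  0.220 ty -4.3 tz -0.2 rx -0.011
  0.240 ty -8.5 tz -0.4 rx -0.022
  0.260 ty -12.8 tz -0.5 rx -0.032
  0.280 ty -17.1 tz -0.4 rx -0.043
  0.300 ty -21.3 tz -0.3 rx -0.054
0.3 -> 0.4
  0.320 ty -4.3 tz -0.0 rx -0.011
  0.340 ty -8.5 tz 0.0 rx -0.022
  0.360 ty -12.8 tz 0.2 rx -0.032
  0.380 ty -17.1 tz 0.4 rx -0.043
  0.400 ty -21.3 tz 0.7 rx -0.054
0.4 -> 0.5
  0.420 ty -4.3 tz 0.2 rx -0.011
  0.440 ty -8.5 tz 0.4 rx -0.022
  0.460 ty -12.8 tz 0.8 rx -0.032
  0.480 ty -17.0 tz 1.2 rx -0.043
  0.500 ty -21.3 tz 1.8 rx -0.054
0.5 -> 0.6
  0.520 ty -4.3 tz 0.4 rx -0.011
  0.540 ty -8.5 tz 0.9 rx -0.022
  0.560 ty -12.7 tz 1.4 rx -0.032
  0.580 ty -16.9 tz 2.1 rx -0.043
  0.600 ty -21.2 tz 2.8 rx -0.054
0.6 -> 0.7
 
[... 717 characters left out ...]
1.020 ty -4.0 tz 1.4 rx -0.011
  1.040 ty -8.1 tz 2.9 rx -0.022
  1.060 ty -12.0 tz 4.5 rx -0.032
  1.080 ty -16.0 tz 6.1 rx -0.043
  1.100 ty -19.9 tz 7.9 rx -0.054
1.1 -> 1.2
  1.120 ty -4.0 tz 1.6 rx -0.011
  1.140 ty -7.9 tz 3.3 rx -0.022
  1.160 ty -11.8 tz 5.1 rx -0.032
  1.180 ty -15.7 tz 6.9 rx -0.043
  1.200 ty -19.5 tz 8.9 rx -0.054
1.2 -> 1.3
  1.220 ty -3.9 tz 1.8 rx -0.011
  1.240 ty -7.8 tz 3.7 rx -0.022
  1.260 ty -11.6 tz 5.7 rx -0.032
  1.280 ty -15.4 tz 7.7 rx -0.043
  1.300 ty -19.1 tz 9.8 rx -0.054
1.3 -> 1.35
  1.310 ty -1.9 tz 1.0 rx -0.005
  1.320 ty -3.8 tz 2.0 rx -0.011
  1.330 ty -5.7 tz 3.0 rx -0.016
  1.340 ty -7.6 tz 4.1 rx -0.022
  1.350 ty -9.4 tz 5.1 rx -0.027
```

```bash
python3 -m jog '[{"hand":-0.45,"tx":0,"ty":-4.2,"tz":-0.7,"rx":-0.011,"ry":0,"rz":0},{"hand":-0.45,"tx":0,"ty":-8.5,"tz":-1.2,"rx":-0.022,"ry":0,"rz":0},{"hand":-0.45,"tx":0,"ty":-12.7,"tz":-1.7,"rx":-0.032,"ry":0,"rz":0},{"hand":-0.45,"tx":0,"ty":-16.9,"tz":-2.1,"rx":-0.043,"ry":0,"rz":0},{"hand":-0.45,"tx":0,"ty":-21.2,"tz":-2.4,"rx":-0.054,"ry":0,"rz":0}]'
python3 -m jog '[{"hand":-0.45,"tx":0,"ty":-4.2,"tz":-0.4,"rx":-0.011,"ry":0,"rz":0},{"hand":-0.45,"tx":0,"ty":-8.5,"tz":-0.8,"rx":-0.022,"ry":0,"rz":0},{"hand":-0.45,"tx":0,"ty":-12.8,"tz":-1.1,"rx":-0.032,"ry":0,"rz":0},{"hand":-0.45,"tx":0,"ty":-17,"tz":-1.3,"rx":-0.043,"ry":0,"rz":0},{"hand":-0.45,"tx":0,"ty":-21.3,"tz":-1.4,"rx":-0.054,"ry":0,"rz":0}]'
cat > look.py <<'E'
import sys
from h import *
s=observe(); R=Ro.from_quat(s['ee_rot']).as_matrix(); print('beta',np.arctan2(R[2,1],-R[2,2]),'toolx',R[:,0].round(3),s['eef_pos'].round(1),s['joint_pos'].round(2))
for n in sys.argv[2:]:
    im,d=imaging.get_image(n); cv2.imwrite(f'pics/{n}{sys.argv[1]}.png',im[:,:,::-1])
E
python3 look.py a wrist side
```

```text
time: 5.98
eef_pos: [583.4, -6.2, 209.4]
ee_rot: [0.113, 0.993, 0.029, 0.002]
force: [1.2, 1.1, 0.9]
finger_gap: 0.275
time: 6.6
eef_pos: [578.5, -27.0, 209.3]
ee_rot: [0.112, 0.992, 0.056, 0.005]
force: [0.1, 0.5, 0.7]
finger_gap: 0.277
beta 0.11208370079388628 toolx [-0.975  0.224  0.003] [578.5 -27.  209.3] [-0.59  0.28  0.74  1.67 -0.31  1.28  1.58]
```

View pics/wrista.png

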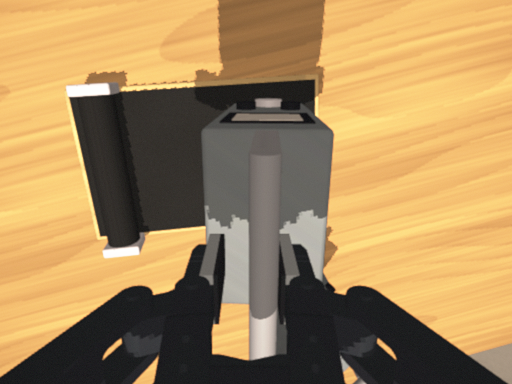

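View pics/sidea.png

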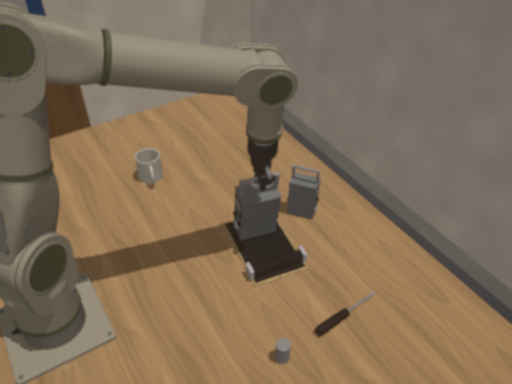

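```bash
python3 -m jog '[{"hand":-0.45,"tx":0,"ty":-4.3,"tz":-0.2,"rx":-0.011,"ry":0,"rz":0},{"hand":-0.45,"tx":0,"ty":-8.5,"tz":-0.4,"rx":-0.022,"ry":0,"rz":0},{"hand":-0.45,"tx":0,"ty":-12.8,"tz":-0.5,"rx":-0.032,"ry":0,"rz":0},{"hand":-0.45,"tx":0,"ty":-17.1,"tz":-0.4,"rx":-0.043,"ry":0,"rz":0},{"hand":-0.45,"tx":0,"ty":-21.3,"tz":-0.3,"rx":-0.054,"ry":0,"rz":0}]'
python3 look.py b wrist side top
```

```text
time: 7.32
eef_pos: [573.7, -47.8, 207.2]
ee_rot: [0.112, 0.99, 0.083, 0.008]
force: [0.2, 0.3, 0.8]
finger_gap: 0.278
beta 0.16610815879248297 toolx [-0.975  0.224  0.003] [573.7 -47.8 207.2] [-0.53  0.28  0.75  1.68 -0.37  1.28  1.66]
```

View pics/wristb.png

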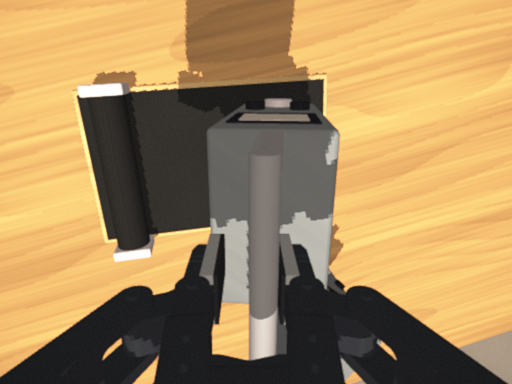

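View pics/sideb.png

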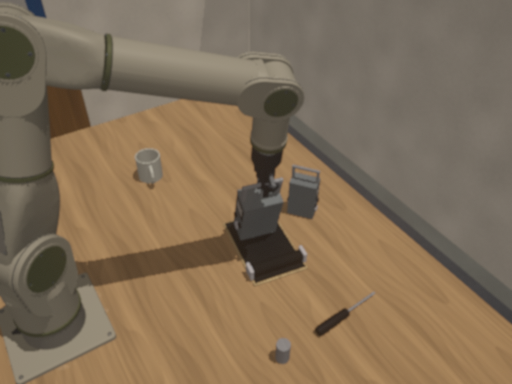

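```bash
python3 -m jog '[{"hand":-0.55,"tx":0,"ty":-4.3,"tz":0,"rx":-0.011,"ry":0,"rz":0},{"hand":-0.55,"tx":0,"ty":-8.5,"tz":0,"rx":-0.022,"ry":0,"rz":0},{"hand":-0.55,"tx":0,"ty":-12.8,"tz":0.2,"rx":-0.032,"ry":0,"rz":0},{"hand":-0.55,"tx":0,"ty":-17.1,"tz":0.4,"rx":-0.043,"ry":0,"rz":0},{"hand":-0.55,"tx":0,"ty":-21.3,"tz":0.7,"rx":-0.054,"ry":0,"rz":0}]'
python3 look.py c wrist
```

```text
time: 8.1
eef_pos: [569.1, -68.1, 203.0]
ee_rot: [0.112, 0.988, 0.109, 0.011]
force: [0.9, -0.4, -0.3]
finger_gap: 0.223
beta 0.22016333853820577 toolx [-0.975  0.224  0.003] [569.1 -68.1 203. ] [-0.46  0.28  0.75  1.69 -0.43  1.28  1.75]
```

View pics/wristc.png

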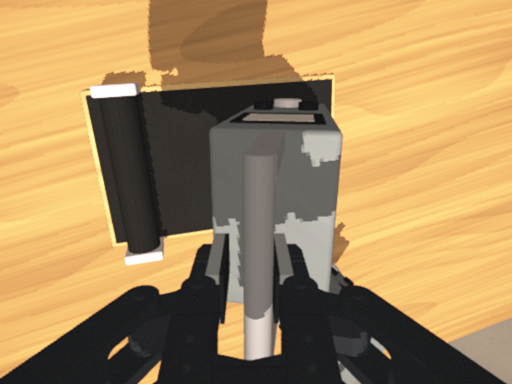

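```bash
python3 -m jog '[{"hand":-0.55,"tx":0,"ty":-4.3,"tz":0.2,"rx":-0.011,"ry":0,"rz":0},{"hand":-0.55,"tx":0,"ty":-8.5,"tz":0.4,"rx":-0.022,"ry":0,"rz":0},{"hand":-0.55,"tx":0,"ty":-12.8,"tz":0.8,"rx":-0.032,"ry":0,"rz":0},{"hand":-0.55,"tx":0,"ty":-17,"tz":1.2,"rx":-0.043,"ry":0,"rz":0},{"hand":-0.55,"tx":0,"ty":-21.3,"tz":1.8,"rx":-0.054,"ry":0,"rz":0}]'
python3 look.py d wrist side
```

```text
time: 8.78
eef_pos: [564.5, -87.9, 196.6]
ee_rot: [0.112, 0.984, 0.136, 0.014]
force: [-0.6, -0.3, -0.0]
finger_gap: 0.223
beta 0.274133498707623 toolx [-0.975  0.224  0.003] [564.5 -87.9 196.6] [-0.39  0.3   0.75  1.7  -0.5   1.29  1.85]
```

View pics/wristd.png

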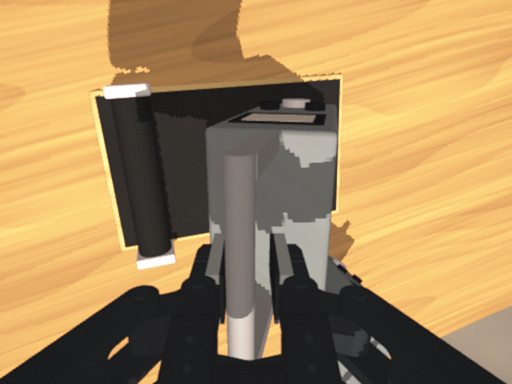

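View pics/sided.png

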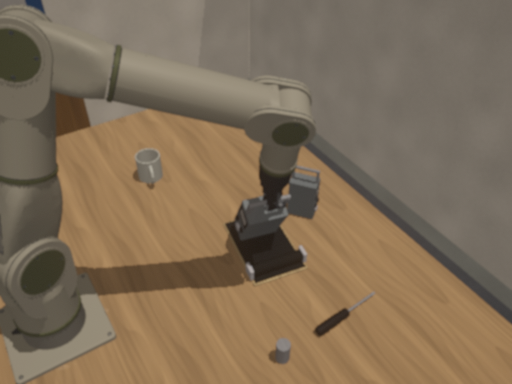

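The bar (column 240) now rests on the front finger, so the case is past balance and being held back. I'll continue lowering.

```bash
python3 -m jog '[{"hand":-0.55,"tx":0,"ty":-4.3,"tz":0.4,"rx":-0.011,"ry":0,"rz":0},{"hand":-0.55,"tx":0,"ty":-8.5,"tz":0.9,"rx":-0.022,"ry":0,"rz":0},{"hand":-0.55,"tx":0,"ty":-12.7,"tz":1.4,"rx":-0.032,"ry":0,"rz":0},{"hand":-0.55,"tx":0,"ty":-16.9,"tz":2.1,"rx":-0.043,"ry":0,"rz":0},{"hand":-0.55,"tx":0,"ty":-21.2,"tz":2.8,"rx":-0.054,"ry":0,"rz":0}]'
python3 -m jog '[{"hand":-0.55,"tx":0,"ty":-4.2,"tz":0.6,"rx":-0.011,"ry":0,"rz":0},{"hand":-0.55,"tx":0,"ty":-8.4,"tz":1.3,"rx":-0.022,"ry":0,"rz":0},{"hand":-0.55,"tx":0,"ty":-12.6,"tz":2.1,"rx":-0.032,"ry":0,"rz":0},{"hand":-0.55,"tx":0,"ty":-16.8,"tz":2.9,"rx":-0.043,"ry":0,"rz":0},{"hand":-0.55,"tx":0,"ty":-21,"tz":3.8,"rx":-0.054,"ry":0,"rz":0}]'
python3 look.py e wrist side
```

```text
time: 9.5
eef_pos: [560.1, -107.1, 188.2]
ee_rot: [0.111, 0.98, 0.162, 0.017]
force: [0.6, -0.5, -0.9]
finger_gap: 0.226
time: 10.12
eef_pos: [555.9, -125.2, 177.8]
ee_rot: [0.111, 0.976, 0.189, 0.02]
force: [-0.8, -0.2, -0.8]
finger_gap: 0.226
beta 0.3821433007945 toolx [-0.975  0.224  0.003] [ 555.9 -125.2  177.8] [-0.24  0.36  0.75  1.71 -0.63  1.33  2.03]
```

View pics/wriste.png

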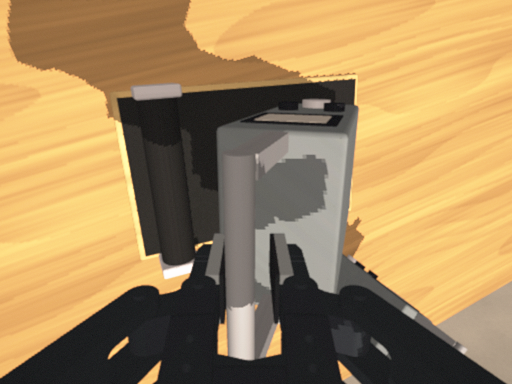

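View pics/sidee.png

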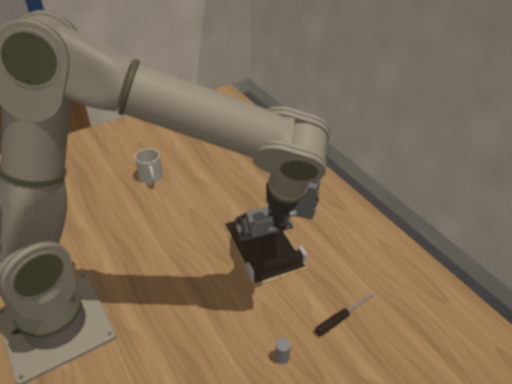

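```bash
python3 -m jog '[{"hand":-0.55,"tx":0,"ty":-4.2,"tz":0.8,"rx":-0.011,"ry":0,"rz":0},{"hand":-0.55,"tx":0,"ty":-8.4,"tz":1.7,"rx":-0.022,"ry":0,"rz":0},{"hand":-0.55,"tx":0,"ty":-12.5,"tz":2.7,"rx":-0.032,"ry":0,"rz":0},{"hand":-0.55,"tx":0,"ty":-16.7,"tz":3.7,"rx":-0.043,"ry":0,"rz":0},{"hand":-0.55,"tx":0,"ty":-20.8,"tz":4.9,"rx":-0.054,"ry":0,"rz":0}]'
python3 -m jog '[{"hand":-0.55,"tx":0,"ty":-4.2,"tz":1,"rx":-0.011,"ry":0,"rz":0},{"hand":-0.55,"tx":0,"ty":-8.3,"tz":2.1,"rx":-0.022,"ry":0,"rz":0},{"hand":-0.55,"tx":0,"ty":-12.4,"tz":3.3,"rx":-0.032,"ry":0,"rz":0},{"hand":-0.55,"tx":0,"ty":-16.5,"tz":4.5,"rx":-0.043,"ry":0,"rz":0},{"hand":-0.55,"tx":0,"ty":-20.5,"tz":5.9,"rx":-0.054,"ry":0,"rz":0}]'
python3 look.py f wrist side top
```

```text
time: 10.85
eef_pos: [552.0, -142.2, 165.4]
ee_rot: [0.11, 0.97, 0.215, 0.023]
force: [-0.4, -0.9, -0.7]
finger_gap: 0.227
time: 11.48
eef_pos: [548.3, -157.9, 151.5]
ee_rot: [0.11, 0.964, 0.241, 0.026]
force: [-0.1, -0.7, -1.5]
finger_gap: 0.229
beta 0.4901478980182834 toolx [-0.975  0.224  0.003] [ 548.3 -157.9  151.5] [-0.09  0.45  0.72  1.7  -0.76  1.39  2.21]
```

View pics/wristf.png

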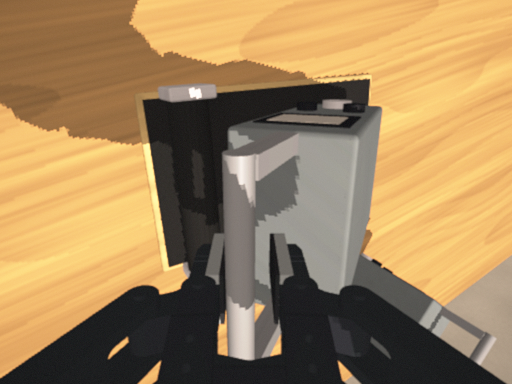

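View pics/sidef.png

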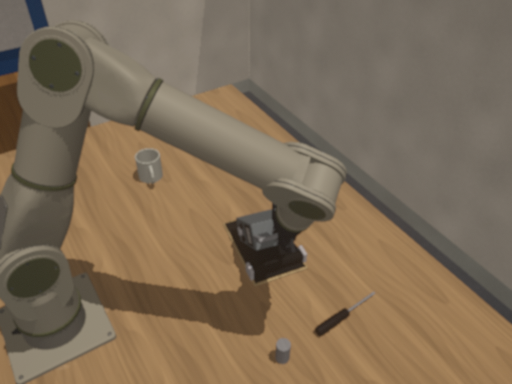

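```bash
python3 -m jog '[{"hand":-0.55,"tx":0,"ty":-4.1,"tz":1.2,"rx":-0.011,"ry":0,"rz":0},{"hand":-0.55,"tx":0,"ty":-8.2,"tz":2.5,"rx":-0.022,"ry":0,"rz":0},{"hand":-0.55,"tx":0,"ty":-12.2,"tz":3.9,"rx":-0.032,"ry":0,"rz":0},{"hand":-0.55,"tx":0,"ty":-16.3,"tz":5.4,"rx":-0.043,"ry":0,"rz":0},{"hand":-0.55,"tx":0,"ty":-20.2,"tz":6.9,"rx":-0.054,"ry":0,"rz":0}]'
python3 -m jog '[{"hand":-0.55,"tx":0,"ty":-4,"tz":1.4,"rx":-0.011,"ry":0,"rz":0},{"hand":-0.55,"tx":0,"ty":-8.1,"tz":2.9,"rx":-0.022,"ry":0,"rz":0},{"hand":-0.55,"tx":0,"ty":-12,"tz":4.5,"rx":-0.032,"ry":0,"rz":0},{"hand":-0.55,"tx":0,"ty":-16,"tz":6.1,"rx":-0.043,"ry":0,"rz":0},{"hand":-0.55,"tx":0,"ty":-19.9,"tz":7.9,"rx":-0.054,"ry":0,"rz":0}]'
python3 look.py g wrist side top
```

```text
time: 12.25
eef_pos: [545.0, -172.0, 135.7]
ee_rot: [0.109, 0.957, 0.267, 0.029]
force: [0.3, -1.2, -3.3]
finger_gap: 0.229
time: 12.88
eef_pos: [542.1, -184.6, 118.8]
ee_rot: [0.108, 0.949, 0.293, 0.032]
force: [0.7, -0.1, -3.0]
finger_gap: 0.225
beta 0.5981811229915137 toolx [-0.975  0.224  0.003] [ 542.1 -184.6  118.8] [ 0.05  0.56  0.68  1.68 -0.87  1.45  2.36]
```

View pics/wristg.png

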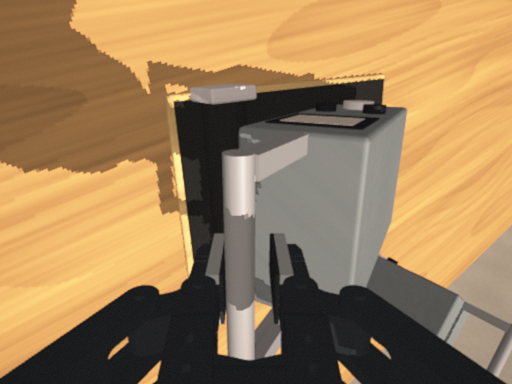

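View pics/topg.png

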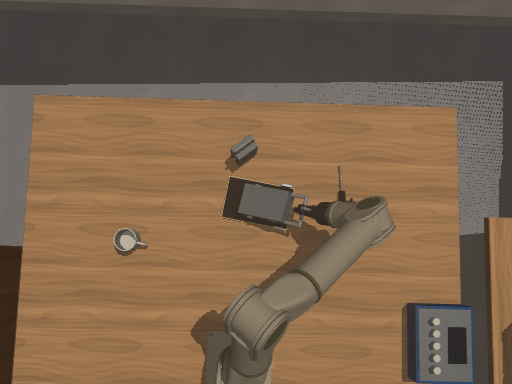

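```bash
python3 -m jog '[{"hand":-0.55,"tx":0,"ty":-4,"tz":1.6,"rx":-0.011,"ry":0,"rz":0},{"hand":-0.55,"tx":0,"ty":-7.9,"tz":3.3,"rx":-0.022,"ry":0,"rz":0},{"hand":-0.55,"tx":0,"ty":-11.8,"tz":5.1,"rx":-0.032,"ry":0,"rz":0},{"hand":-0.55,"tx":0,"ty":-15.7,"tz":6.9,"rx":-0.043,"ry":0,"rz":0},{"hand":-0.55,"tx":0,"ty":-19.5,"tz":8.9,"rx":-0.054,"ry":0,"rz":0}]'
python3 -m jog '[{"hand":-0.55,"tx":0,"ty":-2,"tz":0.9,"rx":-0.006,"ry":0,"rz":0},{"hand":-0.55,"tx":0,"ty":-3.9,"tz":1.8,"rx":-0.011,"ry":0,"rz":0},{"hand":-0.55,"tx":0,"ty":-5.8,"tz":2.7,"rx":-0.016,"ry":0,"rz":0},{"hand":-0.55,"tx":0,"ty":-7.8,"tz":3.7,"rx":-0.022,"ry":0,"rz":0},{"hand":-0.55,"tx":0,"ty":-9.7,"tz":4.7,"rx":-0.027,"ry":0,"rz":0}]'
python3 look.py h wrist side top
```

```text
time: 13.65
eef_pos: [539.6, -195.4, 100.3]
ee_rot: [0.107, 0.941, 0.319, 0.035]
force: [0.6, 0.3, -2.5]
finger_gap: 0.226
time: 14.28
eef_pos: [538.5, -200.0, 91.0]
ee_rot: [0.107, 0.937, 0.331, 0.036]
force: [-1.3, -0.7, -3.2]
finger_gap: 0.227
beta 0.6788043243986033 toolx [-0.975  0.223  0.003] [ 538.5 -200.    91. ] [ 0.15  0.64  0.64  1.65 -0.94  1.49  2.45]
```

View pics/wristh.png

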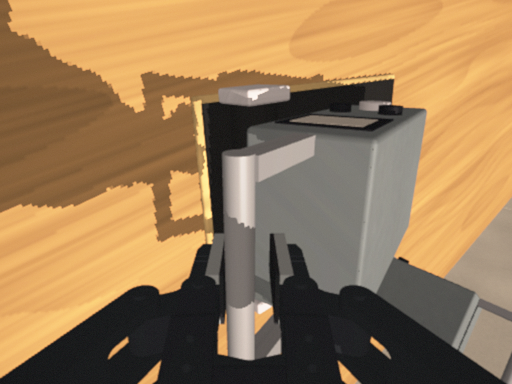

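View pics/sideh.png

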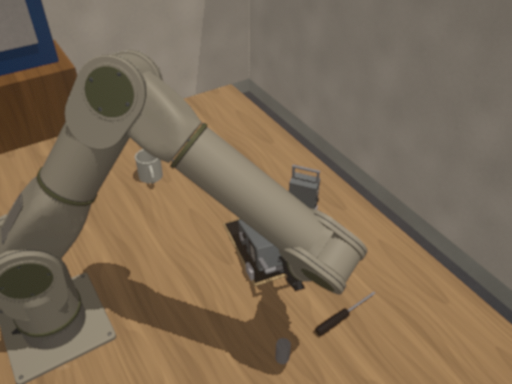

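```bash
python3 -m jog '[{"hand":-0.55,"tx":0,"ty":-1.9,"tz":1,"rx":-0.005,"ry":0,"rz":0},{"hand":-0.55,"tx":0,"ty":-3.8,"tz":1.9,"rx":-0.011,"ry":0,"rz":0},{"hand":-0.55,"tx":0,"ty":-5.7,"tz":2.9,"rx":-0.016,"ry":0,"rz":0},{"hand":-0.55,"tx":0,"ty":-7.6,"tz":3.9,"rx":-0.022,"ry":0,"rz":0},{"hand":-0.55,"tx":0,"ty":-9.5,"tz":4.9,"rx":-0.027,"ry":0,"rz":0}]'
python3 look.py i wrist
python3 -m jog '[{"hand":-0.55,"tx":0,"ty":-1,"tz":0.5,"rx":0,"ry":0,"rz":0},{"hand":-0.55,"tx":0,"ty":-1.9,"tz":1,"rx":0,"ry":0,"rz":0},{"hand":-0.55,"tx":0,"ty":-2.8,"tz":1.4,"rx":0,"ry":0,"rz":0},{"hand":-0.55,"tx":0,"ty":-3.7,"tz":1.8,"rx":0,"ry":0,"rz":0},{"hand":-0.55,"tx":0,"ty":-4.6,"tz":2.2,"rx":0,"ry":0,"rz":0}]'
python3 look.py j wrist
```

```text
time: 15.05
eef_pos: [537.5, -204.2, 81.3]
ee_rot: [0.106, 0.932, 0.344, 0.037]
force: [-1.4, -1.1, -0.1]
finger_gap: 0.226
beta 0.7061640105666481 toolx [-0.975  0.224  0.003] [ 537.5 -204.2   81.3] [ 0.18  0.67  0.62  1.64 -0.96  1.51  2.48]
time: 15.72
eef_pos: [537.0, -206.3, 76.6]
ee_rot: [0.106, 0.932, 0.343, 0.037]
force: [0.4, 0.3, -0.3]
finger_gap: 0.226
beta 0.7054530347291714 toolx [-0.975  0.224  0.003] [ 537.  -206.3   76.6] [ 0.19  0.68  0.62  1.64 -0.96  1.5   2.48]
```

View pics/wristi.png

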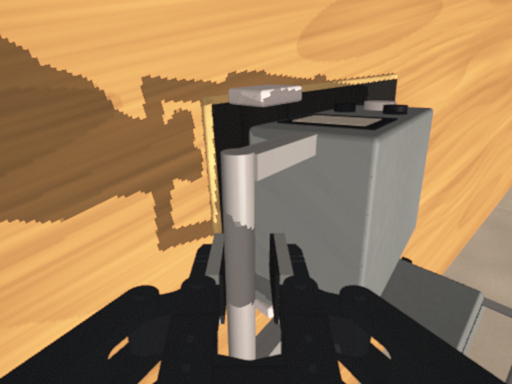

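View pics/wristj.png

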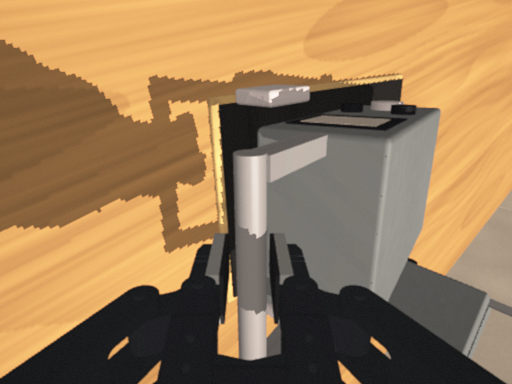

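```bash
python3 -m jog '[{"hand":-0.3,"tx":0,"ty":-0.5,"tz":0,"rx":0,"ry":0,"rz":0},{"hand":-0.3,"tx":0,"ty":-0.5,"tz":0,"rx":0,"ry":0,"rz":0},{"hand":-0.3,"tx":0,"ty":-0.5,"tz":-8,"rx":0,"ry":0,"rz":0},{"hand":-0.3,"tx":0,"ty":-0.5,"tz":-20,"rx":0,"ry":0,"rz":0},{"hand":-0.3,"tx":0,"ty":-0.5,"tz":-35,"rx":0,"ry":0,"rz":0}]'
python3 -m jog '[{"hand":-0.3,"tx":0,"ty":0,"tz":-20,"rx":0,"ry":0,"rz":0},{"hand":-0.3,"tx":0,"ty":0,"tz":-40,"rx":0,"ry":0,"rz":0},{"hand":-0.3,"tx":0,"ty":0,"tz":-60,"rx":0,"ry":0,"rz":0},{"hand":-0.3,"tx":0,"ty":0,"tz":-80,"rx":0,"ry":0,"rz":0},{"hand":-0.3,"tx":0,"ty":0,"tz":-80,"rx":0,"ry":0,"rz":0}]'
python3 look.py k wrist side top
```

```text
time: 16.4
eef_pos: [531.7, -229.6, 103.9]
ee_rot: [0.106, 0.932, 0.343, 0.038]
force: [-0.4, 0.4, -0.1]
finger_gap: 0.35
time: 17.02
eef_pos: [520.3, -281.2, 165.0]
ee_rot: [0.107, 0.933, 0.343, 0.038]
force: [0.5, 0.6, -0.5]
finger_gap: 0.354
beta 0.7039053653422895 toolx [-0.974  0.225  0.001] [ 520.3 -281.2  165. ] [ 0.29  0.66  0.67  1.48 -0.9   1.69  2.44]
```

View pics/wristk.png

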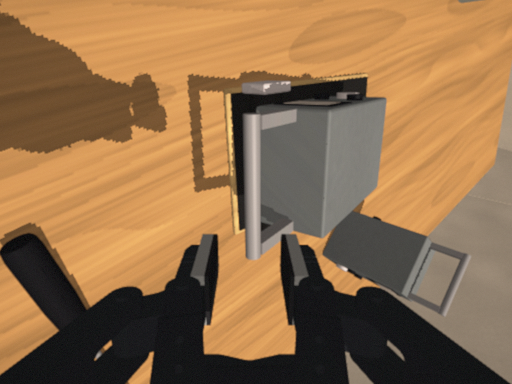

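View pics/topk.png

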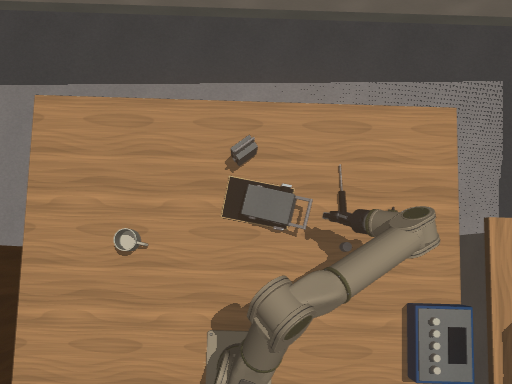

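```bash
python3 -m jog '[{"hand":-0.3,"tx":0,"ty":0,"tz":-5,"rx":0,"ry":0,"rz":0},{"hand":-0.3,"tx":0,"ty":0,"tz":-10,"rx":0,"ry":0,"rz":0},{"hand":-0.3,"tx":0,"ty":0,"tz":-10,"rx":0,"ry":0,"rz":0},{"hand":-0.3,"tx":0,"ty":0,"tz":-10,"rx":0,"ry":0,"rz":0},{"hand":-0.3,"tx":0,"ty":0,"tz":-10,"rx":0,"ry":0,"rz":0}]'
python3 - <<'E'
from h import *
im,d=imaging.get_image('top'); cv2.imwrite('pics/topm.png',cv2.resize(im[155:245,205:345,::-1],None,fx=5.5,fy=5.5,interpolation=cv2.INTER_CUBIC))
C=cloud('top',d); o=np.array([570.2,-97]); ax=np.array([-.164,-.9865]); ay=np.array([.9865,-.164])
S=np.stack([(C[...,:2]-o)@ax,(C[...,:2]-o)@ay,C[...,2]],-1)
m=(S[...,0]>-120)&(S[...,0]<82)&(abs(S[...,1])<75)&(S[...,2]>45)&(S[...,2]<140); X=S[m]
A=np.c_[X[:,:2],np.ones(len(X))]; sol=np.linalg.lstsq(A,X[:,2],rcond=None)[0]; r=X[:,2]-A@sol; g=abs(r)<5; sol=np.linalg.lstsq(A[g],X[g,2],rcond=None)[0]
print(len(X),g.sum(),'slope x,y',sol,'tilt',np.pi/2+np.arctan(sol[0]))
print('face rect',cv2.minAreaRect(X[g][:,:2].astype(np.float32)))
m=(S[...,0]>100)&(S[...,0]<190)&(abs(S[...,1])<80)&(S[...,2]>80)&(S[...,2]<125); X=S[m]; print('handle',len(X),X.mean(0),X.min(0),X.max(0)); e=X[X[:,0]>np.percentile(X[:,0],50)]; 
r=cv2.minAreaRect(X[:,:2].astype(np.float32)); print(r)
s=observe(); print(s['time'],s['force'])
for n,(u,v),z in [('mug',(126,240),42)]: print(n,onz('top',(u,v),z))
E
```

```text
time: 17.8
eef_pos: [519.1, -285.5, 171.4]
ee_rot: [0.106, 0.932, 0.344, 0.037]
force: [0.2, -0.1, 0.3]
finger_gap: 0.346
1639 953 slope x,y [2.24274394e-01 3.36357543e-02 9.97259334e+01] tilt 1.7914200199120982
face rect ((-11.398048400878906, -10.24755859375), (115.66613006591797, 167.8527069091797), 87.10794830322266)
handle 153 [124.74989916 -14.14152876 102.89299973] [100.26440012 -70.27977225  88.91738701] [139.04848083  39.70631369 115.44144978]
((119.65472412109375, -15.243938446044922), (109.68538665771484, 36.930912017822266), 88.94737243652344)
17.85 [ 0.21946029 -0.2529273  -0.54219149]
mug [[425.62330754 415.25130392  42.        ]]
```

View pics/topm.png

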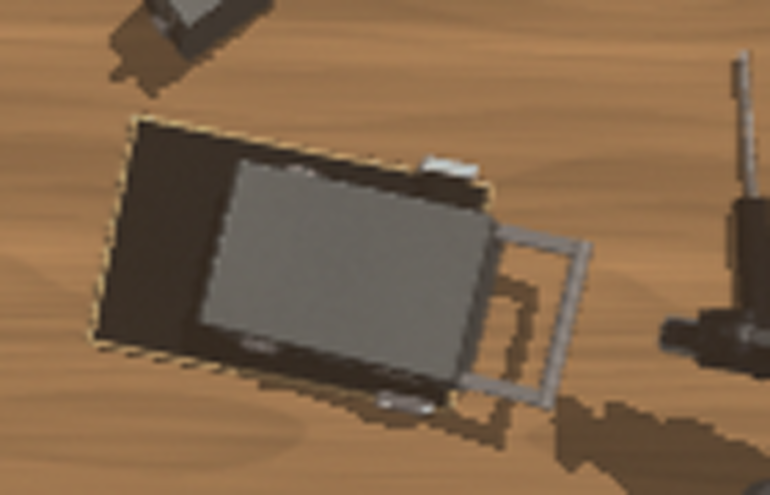

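```bash
python3 -c "
from cell import job; print(job.sign_off())"
```

```text
the job is handed in; nothing more can be done
None
```

The case now lies on its side, leaning on the padded bar with its bottom edge on the mat. I have let go of it and handed the job in at about 18 s of the 51 s; the sign-off gives no verdict.

**What I did:** I straddled the handle loosely with the part-open fingers. The rear finger pushed the case past balance. The front finger then held it back while I tilted the hand with it and lowered it at about 0.16 rad/s. The force on the tool fell to about zero and the handle came free between the fingers, which showed the case was resting on the bar. I then drew the fingers back along their own direction.

**Last checks (top and wrist cameras):**

| Check | Measured | Required |
|---|---|---|
| Tilt | about 1.35 rad | 1.22 to 1.47 rad |
| Handle along the stand | about 0.13 m | over 0.08 m |
| Handle from the midline | about -0.015 m | within 0.045 m |
| Edge out of square with the bar | about 0.02 to 0.05 rad | below 0.2 rad |

- **Forces:** the tool reads about zero, so the robot touches nothing. It stayed at about 3.5 N or less at every reading I took; I did not read it between moves.
- **Bystanders:** in the top view the mug and screwdriver look where they were. I did not measure them again, and the battery cell was partly in shadow under the arm.
- **Not measured directly:** the toe height and the contact forces on the mat and bar. I judged these from the pictures and the tilt.
- **One wrong number:** my tilt script printed 1.79 rad because of a sign slip. The slope it measured, 0.224, gives 1.35 rad.

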